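# Move a hot crucible tile with the lifter and put the lifter away

### The arm

A 6-joint arm with a two-finger parallel gripper is mounted at the origin on a cart in front of the work surface, level with it; the furniture and walls round the work are solid. World frame = base frame: x ahead of the robot, y to its left, z up, the work surface at z = 0. Lengths are in m, angles in degrees, forces in N, time in s.
With the tool pointing down it reaches from about 0.3 to 0.75 m from the base axis. Payload 8.5 kg.
Tool frame: the origin (TCP) lies midway between the tips of the shut fingers; the grasp point (between the pads) lies grasp_offset behind it (grasp_offset is the distance from the TCP to the grasp point, in m); z points along the fingers, y is the line along which they close (so a half turn about z gives the same grasp; the last joint's range is limited). The gripper opens to 85 mm and grips with 20 to 120 N. Pads are 22 mm wide; open, the fingers measure 114 mm over their backs; the gripper's body (76 mm by 85 mm) begins 54 mm behind the grasp point. The pads swing forward as they close: fully open they stand 13 mm farther back than shut.
Start: joints at [59.57, 21.807, 74.336, -0, 83.858, -12.336], TCP at [0.171, 0.523, 0.231] pointing down, gripper open.
Joint ranges: [-178.18, 178.18], [-50.72, 133.34], [12.68, 142.11], [-81.47, 261.47], [9.98, 163.14], [-165.26, 165.26]. Speed limits (degrees/s): [136.94, 136.94, 180, 180, 180, 180].

### API

Orientations are given as a 3x3 rotation matrix whose columns are the frame's x, y, z axes.
In Python, from rig import observe, get_image, camera_params, close_job, grasp_offset gives the robot as it stands.
- The arm moves only by the shell command python3 -m handwheel 'ROWS' [OPENING] [FORCE]. ROWS is JSON, a list of rows, each a list of 2 entries, a list of its own where there are three numbers: the shift along the tool's x, y, z as a fraction of full scale, then the turn, a rotation vector about the tool's x, y, z as a fraction of full scale. In form: [[[dx, dy, dz], [ax, ay, az]], ...]. A call has 1 to 10 rows; each row is the pose to reach, as a shift and turn from the pose commanded when the call began, along the tool's axes at that moment, turning the shorter way round; what a row does not reach only later rows make up. Full scale, the value 1, is 0.5 m for a shift and pi rad for a turn. A row lasts 1/10 s, in which the tool goes at most 50 mm and 8.59 degrees, less where a joint would pass 70% of its speed; a pose out of reach is approached as far as the arm can. A call with a number of a shift or a turn outside -1 to 1 is refused whole. A call with a gripper value outside its range is refused whole. OPENING is the opening, from 0 (shut) to 1 (fully open), set as the call begins (- or left out, the last holds). The fingers move at their own pace and stop on an object; FORCE is the grip in N (left out, the last holds). Time passes only in rows, so rows that repeat a pose let the fingers close. It gives the time, the measured TCP pose, the force, the opening and the grip force at its end, in the units of the state.
- observe(): the state, without advancing time (a new reading comes with each control period).
- get_image(name): name is "side" or "top"; returns (picture, depth): 400x640x3 uint8, red, green, blue; 400x640 float32, m along the optical axis (not along the pixel's ray), 0 where there is no reading.
- camera_params(name): a dict with "K" (3x3 intrinsics, pixels), "k1" (the pictures are not rectified: a ray, as slopes to the right and down, at radius r is drawn at 1 + k1 r^2 times it, then the intrinsics apply), "R" (3x3) and "t" (3): a world point X has camera coordinates R X + t. Camera axes: x right, y down, z forward; pixel columns grow to the right and rows downward; lengths in m; the calibration is good to about 2 mm. A picture is of the moment at which its call begins. camera_params takes no time and is no camera call.
- close_job(): hands the job in; it is judged then, once.
The state is a dict: "time_s": time; "q": joint angles; "qvel": joint speeds; "joint_efforts": joint torques, N m; "position": TCP position; "tool_rot": TCP orientation; "ft_force": force on the tool from outside, world axes, zero at the start; "wrist_torque": the same for the moment, N m; "grip_width": finger opening in m; "gripper_force": force on a finger pad.
Only numpy, scipy, OpenCV 4.12 (cv2) and the standard library are available. Lean on these libraries where they do the work, as an engineer would, in place of code of your own. Each camera call takes 0.05 s, during which the arm holds its last target. There are 200 camera calls.

### The job

The white ceramic tile with the crucibles is just out of the furnace and too hot to touch: draw the flat lifter out of its slanted holder, slide its blade under the tile, lift it off the low wire trivet and set it down level, centred and square on the tall cooling stand, never letting the gripper touch it or letting it tip. Then draw the blade clear and push the lifter blade-first fully home in its slanted holder again and let go; leave the bottle, the timer and the beaker where they stand.

Things in the scene. Friction and masses are not known exactly. Their poses are not given: they have to be found in the camera images.
- lifter: Flat lifter (spatula), 178 mm long, 0.13 kg: light wooden handle 80 x 18 x 18 mm, 10 mm neck, flat steel blade 56 mm wide, 4 mm thick, 94 mm long, with half-round tip. Straight: handle and blade share one middle plane. Origin: mid-handle; x towards the blade's tip (138 mm away), y across the blade, z out of its upper face. Starts in the holder, blade down, handle up, 38 degrees from level.
- lifter_tip (a point): The lifter's foremost point, on its middle line (x = 138 mm in the lifter's frame).
- holder: Fixed slanted aluminium holder on a grey base 130 x 96 x 8 mm: a flat slot 66 mm wide, 10 mm high, with a stop at its lower end and a flared mouth 75 mm up, 80 to 95 mm from the stop. Origin: centre of the base's underside, z up. The blade goes in towards the holder's +x, 38 degrees downward: along (0.788, 0, -0.616) in its frame; y is across the slot.
- slot_end (a point): Inner lower end of the holder's slot, on its middle line, at the stop: 35 mm ahead (+x) of the holder's origin and 34 mm up. The lifter's tip touches here when it is fully home.
- tile: White ceramic tile, 90 mm (x) by 120 mm (y), 7 mm thick with a rim 11 mm high, three small crucibles fixed in it in a row along y (tops 21 mm above the underside), about 0.1 kg. Origin: centre of its underside; z up. It starts on the trivet, its long side across the two rails.
- trivet: Fixed low steel wire trivet 100 x 96 mm: two rails along its x, 8 mm thick, at y = +-44 mm, tops 60 mm above the bench; between them 80 mm of free width from 16 mm up; the rails' far (+x) ends turn up 14 mm. Origin: centre of its foot on the bench. The blade goes in between the rails from the open -x side.
- cooling_stand: Fixed tall aluminium stand: base 110 x 120 x 8 mm and two upright plates, 8 mm thick and 100 mm long in x, at y = +-46 mm, top edges 90 mm above the bench; 84 mm free between them, open to -x, +x and above. Origin: centre of the base's underside. The tile shall lie across both top edges, its x along the stand's x.
- sample_bottle: Bystander: white bottle with a blue cap, 50 mm across, 104 mm high, behind the stands; origin at its underside.
- bench_timer: Bystander: white timer 42 x 70 x 59 mm; origin at its underside.
- plastic_beaker: Bystander: clear beaker 58 mm across, 70 mm high; origin at its underside.

How it is judged (in metres and radians):
On the way, in this order (a step that is already met when the one before it is completed fails the run):
1. the lifter is drawn out of its holder (distance between lifter_tip and slot_end above 0.11 m and contact force between the fingers and lifter above 1 N), for 0.1 s.
2. the tile is carried on the lifter's blade, clear of the trivet (height (world z) of tile above 0.07 m and contact force between tile and lifter above 0.3 N and contact force between tile and trivet below 0.05 N and contact force between tile and cooling_stand below 0.05 N), for 0.2 s.
3. the tile lies level, centred and square on the cooling stand and the lifter is off it (horizontal distance between tile and cooling_stand below 0.015 m and z of tile in the frame of cooling_stand between 0.085 and 0.096 m and angle between tile's own z axis and vertical below 0.05 rad and angle between the x axis of tile and the x axis of cooling_stand, either way round below 0.2 rad and contact force between tile and lifter below 0.05 N and linear speed of tile below 0.02 m/s), for 0.2 s.
At the end, for the whole second after the job is handed in: The tile rests on the cooling stand's two top edges, level within 0.05 rad, within 15 mm of its middle, square within 0.2 rad, the lifter off it; the lifter rests blade-down in the holder's slot, along it within 0.18 rad, its tip within 25 mm of the slot's end (all of step 3 and distance between lifter_tip and slot_end below 0.025 m and angle between the y axis of lifter and the y axis of holder, either way round below 0.25 rad and angle between lifter's own x axis and vertical between 2.05 and 2.45 rad and linear speed of lifter below 0.02 m/s); the robot touches nothing.
It fails at once if the robot touches the hot tile (contact force between any of the arm, the fingers and tile above 0.5 N).
It fails at once if the tile tips more than 0.35 rad (angle between tile's own z axis and vertical above 0.35 rad).
It fails at once if the bottle is moved more than 25 mm (distance of sample_bottle from where it was at the start of the episode above 0.025 m).
It fails at once if the timer is moved more than 25 mm (distance of bench_timer from where it was at the start of the episode above 0.025 m).
It fails at once if the beaker is moved more than 25 mm (distance of plastic_beaker from where it was at the start of the episode above 0.025 m).
It also fails if it takes over 62 s, if anything falls off the work surface, if the arm or the gripper's body presses on something with over 40 N, if the wrist force passes 120 N, or if a joint passes its speed limit or range.

## Working session

There is one attempt and no reset: what is moved stays moved. The work goes in short steps, Python scripts to look and compute and a shell command to move; the robot and the scene stay as the last step left them, time stands still between calls to the robot, and variables do not carry over. Pictures are saved under pics/ and viewed, at most 10 in all, crops included, and the job is handed in when it is done.

```bash
mkdir -p pics; ls
python3 - <<'E'
from rig import *
import cv2,numpy as np
np.set_printoptions(precision=4,suppress=True)
for n in("side","top"):
    im,d=get_image(n); cv2.imwrite(f"pics/{n}0.png",im[:,:,::-1]); np.savez(f"{n}0.npz",im=im,d=d)
    p=camera_params(n); print(n,p, "cam pos",-np.array(p["R"]).T@np.array(p["t"]), (d>0).mean())
print(grasp_offset if not callable(grasp_offset) else grasp_offset()); print(observe())
E
```

```text
pics
side {'K': array([[508.605 ,   0.    , 316.7347],
       [  0.    , 508.605 , 198.5969],
       [  0.    ,   0.    ,   1.    ]]), 'k1': -0.08779638585378648, 'R': array([[ 0.9877, -0.1561,  0.0103],
       [-0.132 , -0.8668, -0.4809],
       [ 0.084 ,  0.4736, -0.8767]]), 't': array([-0.5831,  0.1118,  1.529 ])} cam pos [ 0.4622 -0.7182  1.4003] 0.99613671875
top {'K': array([[397.8235,   0.    , 319.5829],
       [  0.    , 397.8235, 196.4839],
       [  0.    ,   0.    ,   1.    ]]), 'k1': -0.07299314121805409, 'R': array([[ 0.0042, -0.9999,  0.011 ],
       [-0.9803, -0.0062, -0.1972],
       [ 0.1973, -0.01  , -0.9803]]), 't': array([-0.0148,  0.6108,  1.4028])} cam pos [0.3221 0.003  1.4957] 0.99577734375
0.0187
{'time_s': 0.1, 'q': array([ 59.5715,  21.8359,  74.3788,   0.0013,  83.8584, -12.3357]), 'qvel': array([-0.0643, -0.0152, -0.1424, -0.0363,  0.0475,  0.0099]), 'joint_efforts': array([  0.0037, -44.9218, -23.1662,  -0.0001,   0.0036,  -0.0001]), 'position': array([0.1707, 0.5226, 0.2308]), 'tool_rot': array([[-0.9506,  0.3106, -0.0007],
       [ 0.3106,  0.9506, -0.0011],
       [ 0.0003, -0.0012, -1.    ]]), 'ft_force': array([-0.3884, -0.2313, -0.3226]), 'wrist_torque': array([-0.0244,  0.0046,  0.0365]), 'gripper_force': 0.0, 'grip_width': 0.08536266839782061}
```

View pics/side0.png

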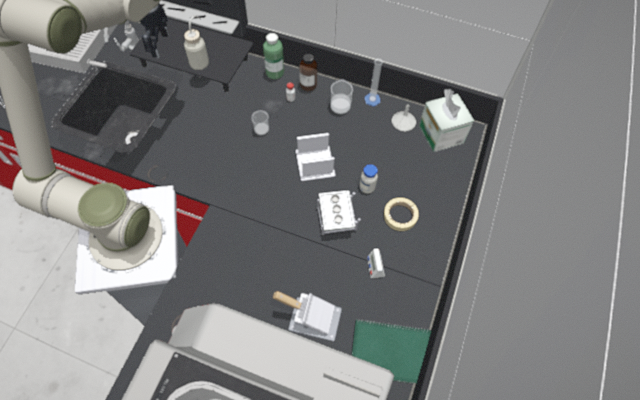

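View pics/top0.png

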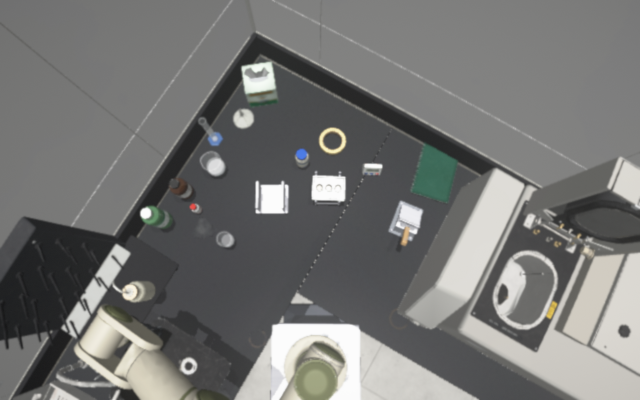

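The side view has the tile at about (337,212), the stand at (315,157), the holder at (316,315) with the handle at (287,300), and the bottle at (369,178). The top view has the tile at (329,189), the stand at (272,197), the holder at (406,220) and the handle at (405,238). Next I'll zoom in and pull metric data.

```bash
cat > h.py <<'E'
import numpy as np, cv2
from rig import *
np.set_printoptions(precision=4,suppress=True)
def und(n,uv):
    p=camera_params(n); k=np.array([p["k1"],0,0,0,0.])
    # forward model: xd = x(1+k1 r^2)
    return cv2.undistortPointsIter(np.float64(uv).reshape(-1,1,2),p["K"],k,None,None,(3,100,1e-10)).reshape(-1,2)
def ray(n,uv):
    p=camera_params(n); s=und(n,uv); d=np.c_[s,np.ones(len(s))]@p["R"]; return -p["R"].T@p["t"],d
def plane(n,uv,z):
    c,d=ray(n,uv); return c+d*((z-c[2])/d[:,2])[:,None]
def cloud(n,d):
    v,u=np.mgrid[0:400,0:640]; c,r=ray(n,np.c_[u.ravel(),v.ravel()]); return (c+r*d.reshape(-1,1)).reshape(400,640,3)
def tri(ua,ub):
    c1,d1=ray("side",ua);c2,d2=ray("top",ub);out=[]
    for a,b in zip(d1,d2):
        s=np.linalg.lstsq(np.c_[a,-b],c2-c1,rcond=None)[0]; p,q=c1+s[0]*a,c2+s[1]*b; out.append(np.r_[(p+q)/2,np.linalg.norm(p-q)])
    return np.array(out)
def proj(n,X):
    p=camera_params(n); return cv2.projectPoints(np.float64(X).reshape(-1,1,3),cv2.Rodrigues(p["R"])[0],p["t"],p["K"],np.array([p["k1"],0,0,0,0.]))[0].reshape(-1,2)
E
python3 - <<'E'
from h import *
rows=[]
A={"side":[(265,280,80,65),(290,120,100,75+45)],"top":[(380,190,60,60),(245,160,120,60)]}
S=np.load("side0.npz")["im"][:,:,::-1];T=np.load("top0.npz")["im"][:,:,::-1]
def crop(I,x,y,w,h,W,H): return cv2.resize(I[y:y+h,x:x+w],(W,H),interpolation=cv2.INTER_CUBIC)
a=np.hstack([crop(S,265,275,80,60,400,300),crop(S,290,125,147,110,400,300)])
b=np.hstack([crop(T,370,190,80,60,400,300),crop(T,247,160,107,80,400,300)])
cv2.imwrite("pics/z0.png",np.vstack([a,b]))
for n in("side","top"):
    d=np.load(n+"0.npz")["d"];C=cloud(n,d)
    m=(C[...,0]>.2)&(C[...,0]<.9)&(C[...,1]>-.45)&(C[...,1]<.45)&(np.abs(C[...,2])<.02)
    print(n,"bench z",np.median(C[m][:,2]),C[m][:,2].std())
    np.save(n+"C.npy",C)
    for nm,(u,v) in ({"tile":(337,212),"stand":(315,157),"holder":(316,315),"bottle":(370,170),"timer":(376,262),"beaker":(261,123),"handle":(285,299)} if n=="side" else {"tile":(329,189),"stand":(272,197),"holder":(406,220),"bottle":(301,154),"timer":(372,168),"beaker":(225,239),"handle":(405,238)}).items(): print(nm,C[v,u])
E
```

```text
side bench z 0.0006802981754827631 0.0043450675148428725
tile [ 0.6409 -0.0557  0.0753]
stand [0.6138 0.1854 0.012 ]
holder [ 0.5326 -0.3481  0.0691]
bottle [0.7606 0.056  0.102 ]
timer [ 0.7246 -0.2205  0.0582]
beaker [0.4542 0.3068 0.0674]
handle [ 0.457  -0.3109  0.1288]
top bench z 4.0327363619585554e-05 0.004177420045385696
tile [ 0.6386 -0.0462  0.0637]
stand [0.6177 0.169  0.0108]
holder [ 0.5213 -0.3219  0.0879]
bottle [0.7588 0.0572 0.1072]
timer [ 0.7243 -0.2092  0.0485]
beaker [0.4572 0.342  0.0046]
handle [ 0.4516 -0.3039  0.1409]
```

View pics/z0.png

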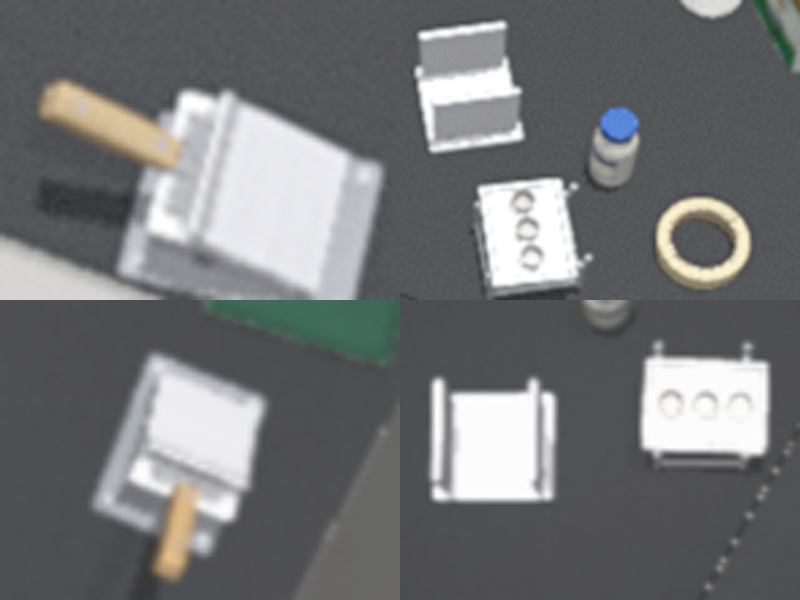

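The zoomed picture shows the handle leaving the holder mouth with its holder base corners visible. The tile lies square on the trivet, whose posts point away from the robot, and the stand's two plates are clear. Now measuring them.

Run:
```python
from h import *
def comp(m,seed,r=12):
    n,l,s,c=cv2.connectedComponentsWithStats(m.astype(np.uint8)); 
    y,x=seed; w=l[y-r:y+r,x-r:x+r]; k=np.bincount(w[w>0]).argmax(); return l==k
wood={}
for n,box,ts,ss,hs in (("side",(265,280,330,345),(212,337),(157,315),(315,316)),("top",(380,190,440,260),(189,329),(197,272),(218,406))):
    im=np.load(n+"0.npz")["im"];C=np.load(n+"C.npy");hsv=cv2.cvtColor(im,cv2.COLOR_RGB2HSV)
    x0,y0,x1,y1=box; m=np.zeros(im.shape[:2],bool); w=(hsv[...,0]<25)&(hsv[...,1]>70)&(hsv[...,2]>90); m[y0:y1,x0:x1]=w[y0:y1,x0:x1]
    v,u=np.nonzero(m); r=cv2.minAreaRect(np.c_[u,v].astype(np.float32)); b=cv2.boxPoints(r)
    e=[(b[i]+b[(i+1)%4])/2 for i in range(4)]; L=sorted(range(4),key=lambda i:np.linalg.norm(b[i]-b[(i+1)%4]))[:2]
    ends=np.array([e[i] for i in L]); wood[n]=ends[np.argsort(ends[:,1] if n=="side" else -ends[:,1])]
    P=C[m]; P=P[P[:,2]>.06]; c=np.median(P,0); q=P[np.linalg.norm(P-c,axis=1)<.06]; a=np.linalg.svd(q-q.mean(0))[2][0]; a*=np.sign(a[0])
    print(n,"wood px",m.sum(),wood[n].ravel(),"cloud mean",q.mean(0),"axis",a,"z rng",q[:,2].min(),q[:,2].max())
    # tile
    br=(im.min(2)>150)
    for seed in(ts,):
        M=comp(br,seed)
        M=cv2.morphologyEx(M.astype(np.uint8),cv2.MORPH_OPEN,np.ones((5,5)))>0
        cs=max(cv2.findContours(M.astype(np.uint8),cv2.RETR_EXTERNAL,cv2.CHAIN_APPROX_NONE)[0],key=len).reshape(-1,2)
        W=plane(n,cs,.068)[:,:2]; r=cv2.minAreaRect((W*1000).astype(np.float32)); print(n,"tile rect",r,"cloud med",np.median(C[M],0))
    # stand tops
    y,x=ss; sub=C[y-45:y+45,x-40:x+40].reshape(-1,3)
    t=sub[(sub[:,2]>.080)&(sub[:,2]<.1)&(sub[:,1]>.06)]; mid=(t[:,1].min()+t[:,1].max())/2
    for s in(-1,1):
        q=t[(t[:,1]-mid)*s>0]; a=np.polyfit(q[:,0],q[:,1],1); print(n,"plate",len(q),q.min(0),q.max(0),np.median(q,0),"slope deg",np.degrees(np.arctan(a[0])))
    # bystanders
    for nm,cc,h in(("bottle",(.76,.057),.10),):
        q=C[(np.hypot(C[...,0]-cc[0],C[...,1]-cc[1])<.05)&(C[...,2]>.09)]; print(n,nm,q.mean(0),q.max(0))
    for nm,bx in(("timer",(.66,.79,-.29,-.15)),("holder",(.42,.62,-.42,-.24))):
        q=C[(C[...,0]>bx[0])&(C[...,0]<bx[1])&(C[...,1]>bx[2])&(C[...,1]<bx[3])&(C[...,2]>.03)]; print(n,nm,q.min(0),q.max(0))
t=tri(wood["side"],wood["top"]);print("handle ends",t)
# holder base corners, estimated px from zoom
print("holder base side", plane("side",[[265+122/5,275+275/5],[265+382/5,275+165/5]],.008))
print("holder base top", plane("top",[[370+152/5,190+55/5],[370+267/5,190+102/5],[370+95/5,190+207/5],[370+210/5,190+254/5]],.008))
```

```text
side wood px 126 [274.1277 293.7263 299.2555 305.4526] cloud mean [ 0.4575 -0.3135  0.1273] axis [ 0.7525 -0.3272 -0.5715] z rng 0.10222399457032427 0.15143272346806258
side tile rect ((642.1696166992188, -44.64374542236328), (129.5566864013672, 96.66825103759766), 88.4231185913086) cloud med [ 0.6409 -0.0451  0.0682]
side plate 121 [0.5626 0.117  0.08  ] [0.6596 0.1307 0.0977] [0.609  0.1218 0.0876] slope deg 1.2927632323863862
side plate 119 [0.5602 0.2052 0.0801] [0.66   0.2228 0.0979] [0.6089 0.2134 0.0886] slope deg 0.7193801038241457
side bottle [0.7593 0.0523 0.1034] [0.7798 0.0739 0.1149]
side timer [ 0.7132 -0.2487  0.0302] [ 0.7449 -0.1794  0.0653]
side holder [ 0.4269 -0.3915  0.0321] [ 0.5871 -0.2882  0.1514]
top wood px 92 [402.5001 244.5    408.1    227.7   ] cloud mean [ 0.4581 -0.306   0.1284] axis [ 0.7835 -0.3092 -0.5389] z rng 0.09944971117735024 0.14817071392278303
top tile rect ((643.3050537109375, -42.48762893676758), (124.90220642089844, 94.51943969726562), 89.49868774414062) cloud med [ 0.642  -0.0424  0.0678]
top plate 93 [0.5627 0.0609 0.0802] [0.7694 0.1294 0.1   ] [0.6212 0.1239 0.0885] slope deg -17.243818476738713
top plate 64 [0.5622 0.2125 0.0801] [0.6628 0.2209 0.0972] [0.6092 0.2169 0.0895] slope deg 0.6428752513591072
top bottle [0.7601 0.0571 0.1036] [0.7796 0.0759 0.1128]
top timer [ 0.7167 -0.2444  0.0301] [ 0.7438 -0.1751  0.0693]
top holder [ 0.4206 -0.4198  0.0311] [ 0.5854 -0.2864  0.1482]
handle ends [[ 0.4304 -0.2953  0.1366  0.0015]
 [ 0.4917 -0.3252  0.1017  0.0003]]
holder base side [[ 0.457  -0.3617  0.008 ]
 [ 0.6094 -0.3223  0.008 ]]
holder base top [[ 0.6058 -0.3214  0.008 ]
 [ 0.5698 -0.4088  0.008 ]
 [ 0.489  -0.2741  0.008 ]
 [ 0.4538 -0.3602  0.008 ]]
```

```bash
cat >> h.py <<'E'
from scipy.spatial.transform import Rotation as Ro
YAW=np.radians(-22.4)
def lifter_R(yaw,pitch): # pitch: nose-down deg, yaw rad
    return Ro.from_euler("ZY",[yaw,np.radians(pitch)]).as_matrix()
# tool in lifter frame: tool vertical when lifter nose down 38: tool x=-fwd, y=left, z=down
RT=lifter_R(0,38).T@np.diag([-1,1,-1.])
def toolR(yaw,pitch): return lifter_R(yaw,pitch)@RT
def go(pos,R,s=None):
    s=s or observe(); p=np.array(s["position"]);R0=np.array(s["tool_rot"])
    print("shift",(R0.T@(np.array(pos)-p))/.5,"turn",Ro.from_matrix(R0.T@R).as_rotvec()/np.pi)
def tcp_of(l,yaw,pitch,gx=0): # lifter origin -> tcp
    R=toolR(yaw,pitch); return np.array(l)+lifter_R(yaw,pitch)[:,0]*gx+R[:,2]*.0187
E
python3 - <<'E'
from h import *
s=dict(observe()); R=toolR(YAW,38); print(R)
go([.40,.05,.25],R,s)
s2=dict(position=[.40,.05,.25],tool_rot=R); go([.462,-.312,.22],R,s2)
E
```

```text
[[-0.9245  0.3811  0.    ]
 [ 0.3811  0.9245  0.    ]
 [-0.      0.     -1.    ]]
shift [-0.7295 -0.756  -0.0377] turn [-0.0004 -0.0001  0.0239]
shift [-0.3905 -0.6221  0.06  ] turn [0. 0. 0.]
```

```bash
r='[[-0.73,-0.756,-0.038],[0,0,0.024]]'; python3 -m handwheel '[[[-0.73,-0.756,-0.038],[0,0,0.024]],[[-0.73,-0.756,-0.038],[0,0,0.024]],[[-0.73,-0.756,-0.038],[0,0,0.024]],[[-0.73,-0.756,-0.038],[0,0,0.024]],[[-0.73,-0.756,-0.038],[0,0,0.024]],[[-0.73,-0.756,-0.038],[0,0,0.024]],[[-0.73,-0.756,-0.038],[0,0,0.024]],[[-0.73,-0.756,-0.038],[0,0,0.024]],[[-0.73,-0.756,-0.038],[0,0,0.024]],[[-0.73,-0.756,-0.038],[0,0,0.024]]]' 1 && python3 -m handwheel '[[[-0.39,-0.622,0.06],[0,0,0]],[[-0.39,-0.622,0.06],[0,0,0]],[[-0.39,-0.622,0.06],[0,0,0]],[[-0.39,-0.622,0.06],[0,0,0]],[[-0.39,-0.622,0.06],[0,0,0]],[[-0.39,-0.622,0.06],[0,0,0]],[[-0.39,-0.622,0.06],[0,0,0]],[[-0.39,-0.622,0.06],[0,0,0]],[[-0.39,-0.622,0.06],[0,0,0]],[[-0.39,-0.622,0.06],[0,0,0]]]'
python3 -c "
from h import *
s=dict(observe());print(s);go([.462,-.312,.099],toolR(YAW,38),s)"
```

```text
time_s: 1.1
position: [0.3894, 0.0713, 0.2495]
tool_rot: [[-0.924, 0.382, 0.0], [0.382, 0.924, 0.0], [-0.0, 0.0, -1.0]]
ft_force: [1.3, 0.2, 0.2]
grip_width: 0.0854
gripper_force: 0.0
time_s: 2.1
position: [0.4505, -0.288, 0.219]
tool_rot: [[-0.924, 0.382, -0.001], [0.382, 0.924, 0.001], [0.001, 0.001, -1.0]]
ft_force: [-0.4, 0.4, -0.3]
grip_width: 0.0855
gripper_force: 0.0
{'time_s': 2.1, 'q': array([ -45.2861,   20.8431,   77.973 ,    0.0116,   81.2586, -112.8603]), 'qvel': array([ 1.1702, -1.2879,  0.6074,  0.0319, -0.0786,  0.0226]), 'joint_efforts': array([ -1.3631, -42.0475, -23.0511,  -0.052 ,  -0.0513,  -0.027 ]), 'position': array([ 0.4505, -0.288 ,  0.219 ]), 'tool_rot': array([[-0.9244,  0.3815, -0.0008],
       [ 0.3815,  0.9244,  0.0011],
       [ 0.0011,  0.0007, -1.    ]]), 'ft_force': array([-0.3613,  0.3839, -0.2525]), 'wrist_torque': array([-0.0178, -0.0301,  0.0087]), 'gripper_force': 0.0, 'grip_width': 0.08548113043358324}
shift [-0.0398 -0.0358  0.2399] turn [ 0.0002 -0.0004 -0.0002]
```

```bash
python3 -m handwheel '[[[-0.04,-0.036,0],[0,0,0]],[[-0.04,-0.036,0.08],[0,0,0]],[[-0.04,-0.036,0.16],[0,0,0]],[[-0.04,-0.036,0.2],[0,0,0]],[[-0.04,-0.036,0.24],[0,0,0]],[[-0.04,-0.036,0.24],[0,0,0]],[[-0.04,-0.036,0.24],[0,0,0]]]' 1
python3 - <<'E'
from h import *
s=dict(observe()); print(s["position"],s["ft_force"])
S,_=get_image("side");T,_=get_image("top")
c=lambda I,x,y,w,h:cv2.resize(I[y:y+h,x:x+w,::-1],(400,300),interpolation=cv2.INTER_CUBIC)
cv2.imwrite("pics/g1.png",np.hstack([c(S,245,255,107,80),c(T,357,185,107,80)]))
E
```

```text
time_s: 2.8
position: [0.4627, -0.312, 0.1003]
tool_rot: [[-0.925, 0.38, 0.0], [0.38, 0.925, -0.0], [-0.001, -0.0, -1.0]]
ft_force: [-0.2, -0.1, -0.4]
grip_width: 0.0852
gripper_force: 0.0
[ 0.4627 -0.312   0.1003] [-0.2209 -0.0535 -0.4019]
```

View pics/g1.png

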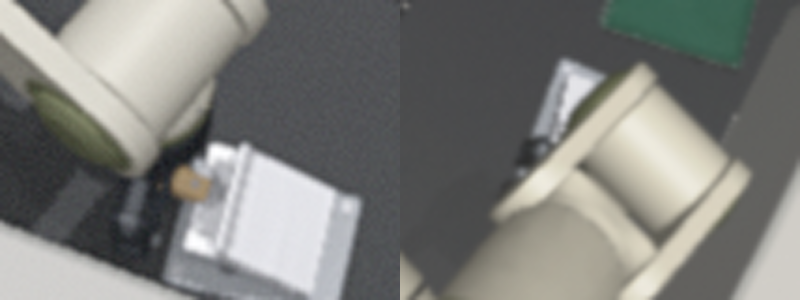

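The fingers straddle the handle, and its front piece shows at (190,183) in the left crop. Closing now.

```bash
python3 -m handwheel '[[[0,0,0],[0,0,0]],[[0,0,0],[0,0,0]],[[0,0,0],[0,0,0]],[[0,0,0],[0,0,0]],[[0,0,0],[0,0,0]],[[0,0,0],[0,0,0]],[[0,0,0],[0,0,0]],[[0,0,0],[0,0,0]],[[0,0,0],[0,0,0]]]' 0 110
python3 - <<'E'
from h import *
s=dict(observe());print(s["ft_force"],s["q"])
x=lifter_R(YAW,38)[:,0]; print(x, "draw back 13cm:",s["tool_rot"].T@(-.13*x)/.5)
E
```

```text
time_s: 3.8
position: [0.4624, -0.3127, 0.0996]
tool_rot: [[-0.924, 0.381, 0.0], [0.381, 0.924, 0.0], [-0.0, 0.0, -1.0]]
ft_force: [-0.9, 2.6, 4.9]
grip_width: 0.0162
gripper_force: 107.2
[-0.8917  2.5587  4.85  ] [ -46.2223   29.9814   84.3246    0.0084   65.6938 -113.8133]
[ 0.7286 -0.3003 -0.6157] draw back 13cm: [ 0.2049 -0.     -0.1601]
```

```bash
python3 -m handwheel '[[[0.02,0,-0.0156],[0,0,0]],[[0.04,0,-0.0312],[0,0,0]],[[0.06,0,-0.0469],[0,0,0]],[[0.08,0,-0.0625],[0,0,0]],[[0.1,0,-0.0781],[0,0,0]],[[0.12,0,-0.0937],[0,0,0]],[[0.14,0,-0.1094],[0,0,0]],[[0.17,0,-0.1328],[0,0,0]],[[0.205,0,-0.16],[0,0,0]],[[0.205,0,-0.16],[0,0,0]]]'
python3 - <<'E'
from h import *
s=dict(observe());print(s["ft_force"],s["position"])
S,_=get_image("side");T,_=get_image("top")
c=lambda I,x,y,w,h:cv2.resize(I[y:y+h,x:x+w,::-1],(400,300),interpolation=cv2.INTER_CUBIC)
cv2.imwrite("pics/g2.png",np.hstack([c(S,225,245,120,90),c(T,347,175,120,90)]))
# next: level, raised and back from trivet: tile ~ (0.643,-0.0435)
yaw=np.radians(0); l=[.643-.091-.13,-.0435,.20]
R=toolR(yaw,0); go(tcp_of(l,yaw,0),R,s); print(tcp_of(l,yaw,0))
E
```

```text
time_s: 4.8
position: [0.3662, -0.273, 0.1808]
tool_rot: [[-0.924, 0.382, 0.0], [0.382, 0.924, -0.001], [-0.0, -0.001, -1.0]]
ft_force: [-0.4, 0.4, -1.7]
grip_width: 0.0161
gripper_force: 107.3
[-0.3564  0.4339 -1.719 ] [ 0.3662 -0.273   0.1808]
shift [ 0.0508  0.4757 -0.0093] turn [-0.0416 -0.2083 -0.12  ]
[ 0.4335 -0.0435  0.1853]
```

View pics/g2.png

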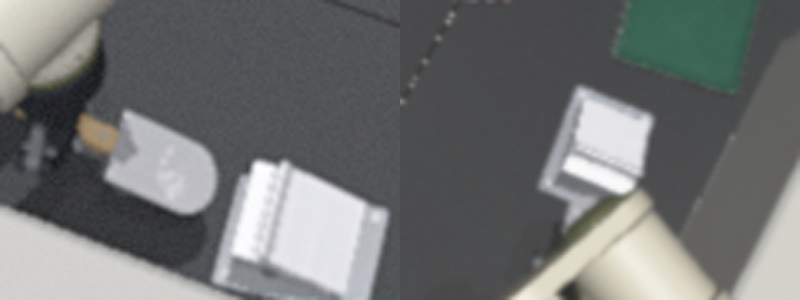

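Lifter is drawn out, held at (98,135) with the blade at (165,165) in the left crop, and straight in the grip. Levelling and moving in front of the trivet.

```bash
python3 -m handwheel '[[[0.005,0.05,-0.001],[-0.004,-0.021,-0.012]],[[0.01,0.095,-0.002],[-0.008,-0.042,-0.024]],[[0.015,0.145,-0.003],[-0.012,-0.062,-0.036]],[[0.02,0.19,-0.004],[-0.017,-0.083,-0.048]],[[0.03,0.24,-0.005],[-0.021,-0.104,-0.06]],[[0.035,0.29,-0.006],[-0.025,-0.125,-0.072]],[[0.04,0.34,-0.007],[-0.03,-0.146,-0.084]],[[0.045,0.39,-0.008],[-0.034,-0.168,-0.096]],[[0.05,0.44,-0.009],[-0.038,-0.19,-0.108]],[[0.051,0.476,-0.009],[-0.042,-0.208,-0.12]]]'
python3 -m handwheel '[[[0,0,0],[0,0,0]],[[0,0,0],[0,0,0]],[[0,0,0],[0,0,0]]]'
python3 - <<'E'
from h import *
s=dict(observe());print(s["ft_force"],s["position"],s["q"])
for n in("side","top"):
    im,d=get_image(n); np.savez(n+"1.npz",im=im,d=d)
S=np.load("side1.npz")["im"];T=np.load("top1.npz")["im"]
c=lambda I,x,y,w,h:cv2.resize(I[y:y+h,x:x+w,::-1],(400,300),interpolation=cv2.INTER_CUBIC)
cv2.imwrite("pics/g3.png",np.hstack([c(S,245,165,133,100),c(T,257,155,133,100)]))
l=np.array([.422,-.0435,.2])
print("pred blade corners/tip side",proj("side",[l+[.138,0,0],l+[.05,.028,0],l+[.05,-.028,0]]),"top",proj("top",[l+[.138,0,0],l+[.05,.028,0],l+[.05,-.028,0]]))
yaw=0
go(tcp_of([.422,-.0435,.05],0,0),toolR(0,0),s)
E
```

```text
time_s: 5.9
position: [0.4346, -0.0425, 0.1832]
tool_rot: [[-0.788, -0.003, 0.616], [-0.001, 1.0, 0.004], [-0.616, 0.002, -0.788]]
ft_force: [0.4, 0.4, -0.6]
grip_width: 0.0161
gripper_force: 107.5
time_s: 6.2
position: [0.4353, -0.0448, 0.184]
tool_rot: [[-0.789, -0.0, 0.615], [0.001, 1.0, 0.002], [-0.615, 0.002, -0.789]]
ft_force: [-0.2, -0.6, -2.1]
grip_width: 0.0167
gripper_force: 107.5
[-0.161  -0.6258 -2.0653] [ 0.4353 -0.0448  0.184 ] [ -34.0263    2.0766  121.4751   42.5284   30.7155 -156.2468]
pred blade corners/tip side [[308.9483 191.0209]
 [275.5075 186.4162]
 [277.9681 204.3282]] top [[329.6181 203.3061]
 [321.074  229.7296]
 [338.1906 229.817 ]]
shift [0.1856 0.002  0.2325] turn [ 0.0005 -0.0004 -0.0004]
```

View pics/g3.png

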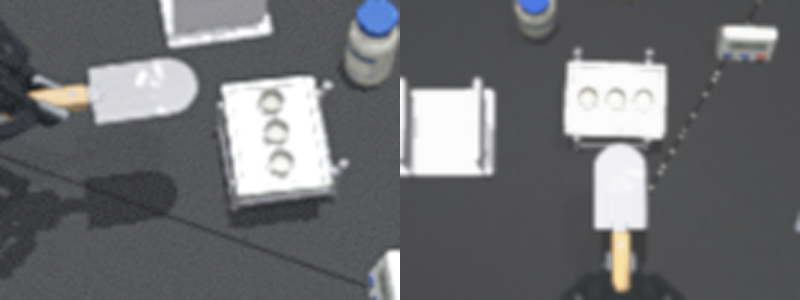

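The lifter is level ahead of the tile. Its blade tip is at (197,83) in the left crop and (620,145) in the right, within 2 px of the prediction. Checking blade tilt and offset before insertion.

Run:
```python
from h import *
for n in("side","top"):
    z=np.load(n+"1.npz");C=cloud(n,z["d"]);hsv=cv2.cvtColor(z["im"],cv2.COLOR_RGB2HSV)
    m=(C[...,2]>.15)&(C[...,2]<.25)&(C[...,0]>.475)&(C[...,0]<.58)&(np.abs(C[...,1]+.045)<.05)&(z["im"].min(2)>110)
    m=cv2.erode(m.astype(np.uint8),np.ones((3,3)))>0
    q=C[m]; A=np.c_[q[:,:2],np.ones(len(q))]; f=np.linalg.lstsq(A,q[:,2],rcond=None)[0]; r=q[:,2]-A@f; A2=A[abs(r)<.004];f=np.linalg.lstsq(A2,q[abs(r)<.004,2],rcond=None)[0]
    print(n,len(q),q.mean(0),q.min(0),q.max(0),"slope x,y deg",np.degrees(f[:2]),"z at x=.51",f@[.513,-.045,1],r.std())
    # tile from z1 plane-free
    m=(C[...,2]>.05)&(C[...,2]<.1)&(C[...,0]>.57)&(C[...,0]<.71)&(np.abs(C[...,1]+.045)<.085)&(z["im"].min(2)>140)
    q=C[m];print(" tile",q.mean(0),np.percentile(q,[1,99],axis=0),cv2.minAreaRect((q[:,:2]*1000).astype(np.float32)))
```

```text
side 430 [ 0.5151 -0.0456  0.1981] [ 0.4782 -0.0711  0.1919] [ 0.5571 -0.0195  0.206 ] slope x,y deg [ 0.1814 -0.6236] z at x=.51 0.19807786373094513 0.002519104616500147
 tile [ 0.6411 -0.0462  0.0692] [[ 0.5952 -0.105   0.0595]
 [ 0.6951  0.0146  0.0837]] ((647.380126953125, -44.419654846191406), (124.34272766113281, 109.75479125976562), 89.11327362060547)
top 315 [ 0.5163 -0.0443  0.1976] [ 0.4808 -0.0683  0.1878] [ 0.5578 -0.0217  0.2061] slope x,y deg [-0.4279  0.7649] z at x=.51 0.19768039234059487 0.002688558265755875
 tile [ 0.6422 -0.0427  0.0683] [[ 0.5964 -0.1013  0.0584]
 [ 0.6936  0.0163  0.0821]] ((647.9552612304688, -42.397830963134766), (118.17827606201172, 110.63549041748047), 89.75482940673828)
```

```bash
python3 -m handwheel '[[[0.03,0.002,0.04],[0,0,0]],[[0.06,0.002,0.08],[0,0,0]],[[0.09,0.002,0.12],[0,0,0]],[[0.12,0.002,0.155],[0,0,0]],[[0.15,0.002,0.19],[0,0,0]],[[0.165,0.002,0.215],[0,0,0]],[[0.18,0.002,0.23],[0,0,0]],[[0.18,0.002,0.23],[0,0,0]],[[0.18,0.002,0.23],[0,0,0]]]'
python3 - <<'E'
from h import *
s=dict(observe());print(s["ft_force"],s["position"],s["q"])
for n in("side","top"):
    im,d=get_image(n);C=cloud(n,d)
    m=(C[...,2]>.035)&(C[...,2]<.07)&(C[...,0]>.475)&(C[...,0]<.575)&(np.abs(C[...,1]+.045)<.05)&(im.min(2)>110)
    m=cv2.erode(m.astype(np.uint8),np.ones((3,3)))>0;q=C[m];print(n,len(q),q.mean(0),q.min(0),q.max(0),np.median(q[:,2]))
go([.5595,-.0445,.038],toolR(0,0),s)
E
```

```text
time_s: 7.2
position: [0.4632, -0.0222, 0.1038]
tool_rot: [[-0.824, 0.018, 0.566], [0.011, 1.0, -0.016], [-0.566, -0.007, -0.825]]
ft_force: [0.1, -0.2, -0.6]
grip_width: 0.0161
gripper_force: 107.7
[ 0.1221 -0.1711 -0.5728] [ 0.4632 -0.0222  0.1038] [ -24.9428   15.3487  123.4846   55.9225   15.7056 -165.2014]<stdin>:6: RuntimeWarning: Mean of empty slice.
  ret = um.true_divide(
Traceback (most recent call last):
ValueError: zero-size array to reduction operation minimum which has no identity
```

Joint 6 and joint 5 are near their limits in this tilted grasp. I'll fit the arm's kinematics from the readings so far and choose a better grasp tilt, with a half-turn about z.

```bash
cat > kin.py <<'E'
from h import *
from scipy.optimize import least_squares
D=[([59.5715,21.8359,74.3788,.0013,83.8584,-12.3357],[.1707,.5226,.2308]),
([-45.2861,20.8431,77.973,.0116,81.2586,-112.8603],[.4505,-.288,.219]),
([-46.2223,29.9814,84.3246,.0084,65.6938,-113.8133],[.4624,-.3127,.0996]),
([-34.0263,2.0766,121.4751,42.5284,30.7155,-156.2468],[.4353,-.0448,.184]),
([-24.9428,15.3487,123.4846,55.9225,15.7056,-165.2014],[.4632,-.0222,.1038])]
def fk(q,P):
    h,a2,e,a4,d6,y0,x0=P; r=lambda ax,a:Ro.from_euler(ax,a,degrees=True).as_matrix(); v=np.array
    A=r("z",q[0]); p=v([0,0,h])+A@v([x0,y0,0]); A=A@r("y",q[1]); p=p+A@v([0,0,a2]); A=A@r("y",q[2]); p=p+A@v([e,0,a4])
    A=A@r("z",q[3])@r("y",q[4]); A=A@r("z",q[5]+90); return p+A[:,2]*d6,A
def fit():
    f=lambda P:np.concatenate([fk(q,P)[0]-p for q,p in D]); s=least_squares(f,[.2,.4,0,.4,.25,.117,0]); return s.x,f(s.x)
LO=np.array([-178.18,-50.72,12.68,-81.47,9.98,-165.26]);HI=np.array([178.18,133.34,142.11,261.47,163.14,165.26])
def ik(pos,R,P,q0):
    def f(q):
        p,A=fk(q,P); return np.r_[(p-pos)*10,(Ro.from_matrix(A.T@R)).as_rotvec()]
    s=least_squares(f,np.clip(q0,LO+1,HI-1),bounds=(LO,HI)); return s.x,np.abs(s.fun).max()
E
python3 - <<'E'
from kin import *
P,r=fit(); print(P,np.abs(r).max()); print(fk(D[3][0],P)[1]); print(observe()["tool_rot"],fk(D[4][0],P)[1])
flip=np.diag([-1,-1,1.])
H=np.array([.4624,-.3127,.1183]); ax=lifter_R(YAW,38)[:,0]
W=[("home",H,YAW,38),("out",H-.13*ax,YAW,38),("pre",[.42,-.044,.2],0,0),("prelow",[.42,-.044,.053],0,0),("under",[.548,-.044,.053],0,0),("lift",[.548,-.044,.14],0,0),("over",[.517,.169,.14],0,0),("down",[.517,.169,.08],0,0),("clear",[.385,.169,.08],0,0)]
for fl in(0,1):
  for t in(-10,0,10,20,30,38): # tool tilt forward when level
    RTt=Ro.from_euler("y",-t,degrees=True).as_matrix()@np.diag([-1,1,-1.])
    if fl: RTt=RTt@flip
    q=np.array([-46,30,84,0,66-0,66 if fl else -114.]);print("flip",fl,"tilt",t)
    for n,l,y,pi in W:
        R=lifter_R(y,pi)@RTt; q,e=ik(np.array(l)+R[:,2]*.0187,R,P,q); m=min((q-LO).min(),(HI-q).min())
        print("  ",n,np.round(q),"err %.3f margin %.0f"%(e,m)) if fl else (print("  ",n,"err %.3f m %.0f"%(e,m)))
E
```

```text
[ 0.1302  0.5371  0.103   0.3509  0.2576  0.1175 -0.0001] 4.36999248107639e-05
[[-0.7889 -0.0001  0.6146]
 [ 0.0012  1.      0.0016]
 [-0.6146  0.002  -0.7889]]
[[-0.8245  0.0179  0.5656]
 [ 0.0108  0.9998 -0.0159]
 [-0.5658 -0.007  -0.8245]] [[-0.8245  0.0177  0.5656]
 [ 0.0106  0.9998 -0.0158]
 [-0.5658 -0.007  -0.8245]]
flip 0 tilt -10
   home err 0.000 m 43
   out err 0.000 m 46
   pre err 0.000 m 49
   prelow err 0.000 m 39
   under err 0.000 m 59
   lift err 0.000 m 60
   over err 0.000 m 63
   down err 0.000 m 60
   clear err 0.000 m 39
flip 0 tilt 0
   home err 0.000 m 48
   out err 0.000 m 53
   pre err 0.000 m 44
   prelow err 0.000 m 32
   under err 0.000 m 46
   lift err 0.000 m 58
   over err 0.000 m 57
   down err 0.000 m 49
   clear err 0.000 m 34
flip 0 tilt 10
   home err 0.000 m 54
   out err 0.000 m 53
   pre err 0.000 m 38
   prelow err 0.000 m 21
   under err 0.000 m 32
   lift err 0.000 m 45
   over err 0.000 m 44
   down err 0.000 m 35
   clear err 0.000 m 26
flip 0 tilt 20
   home err 0.000 m 55
   out err 0.000 m 51
   pre err 0.000 m 32
   prelow err 0.000 m
[... 3147 characters left out ...]
25. 104.] err 0.000 margin 15
   down [  7.  27. 109. -14.  15. 110.] err 0.000 margin 5
   clear [ 12.  20. 125. -44.  10. 144.] err 0.024 margin 0
flip 1 tilt 38
   home [-46.  30.  84.  -0.  66.  66.] err 0.000 margin 56
   out [-52.  16.  93.  -0.  71.  61.] err 0.000 margin 49
   pre [-34.   1. 122.  42.  31.  24.] err 0.000 margin 20
   prelow [-34.  27. 136. 127.  26. -68.] err 0.000 margin 6
   under [-23.  31. 115.  98.  14. -27.] err 0.000 margin 4
   lift [-23.  20. 110.  46.  20.  27.] err 0.000 margin 10
   over [  8.  20. 110. -22.  13. 117.] err 0.000 margin 3
   down [ 10.  28. 111. -58.  10. 156.] err 0.050 margin 0
   clear [ 13.  20. 126. -65.  10. 165.] err 0.116 margin 0
```

Run:
```python
from kin import *
P,_=fit(); s=dict(observe()); p0=s["position"];R0=s["tool_rot"]; R1=toolR(YAW,38); p1=np.array([.3662,-.273,.1808])
go(p1,R1,s); sh=R0.T@(p1-p0); rv=Ro.from_matrix(R0.T@R1).as_rotvec(); q=s["q"]
for k in np.linspace(0,1,11)[1:]:
    q,e=ik(p0+R0@sh*k,R0@Ro.from_rotvec(rv*k).as_matrix(),P,q); print(np.round(q),round(e,4))
```

```text
shift [ 0.0673 -0.506  -0.2285] turn [0.0336 0.1896 0.1158]
[ -29.   13.  121.   39.   21. -149.] 0.0
[ -32.   12.  119.   29.   27. -140.] 0.0
[ -35.   11.  116.   22.   33. -134.] 0.0
[ -38.   11.  113.   17.   39. -130.] 0.0
[ -41.   11.  110.   14.   45. -127.] 0.0
[ -43.   11.  107.   10.   51. -125.] 0.0
[ -46.   12.  104.    7.   56. -123.] 0.0
[ -48.   13.  101.    5.   61. -122.] 0.0
[ -50.   14.   97.    2.   66. -120.] 0.0
[ -52.   15.   93.   -0.   71. -119.] 0.0
```

```bash
python3 -m handwheel '[[[0.003,-0.025,-0.012],[0.002,0.009,0.006]],[[0.007,-0.05,-0.024],[0.003,0.019,0.012]],[[0.013,-0.1,-0.046],[0.007,0.038,0.023]],[[0.02,-0.15,-0.069],[0.01,0.057,0.035]],[[0.027,-0.2,-0.092],[0.013,0.076,0.046]],[[0.034,-0.25,-0.115],[0.017,0.095,0.058]],[[0.042,-0.315,-0.143],[0.021,0.118,0.072]],[[0.05,-0.38,-0.172],[0.025,0.142,0.087]],[[0.058,-0.443,-0.2],[0.029,0.166,0.101]],[[0.067,-0.506,-0.229],[0.034,0.19,0.116]]]'
python3 -m handwheel '[[[0,0,0],[0,0,0]],[[0,0,0],[0,0,0]],[[0,0,0],[0,0,0]]]'
python3 - <<'E'
from h import *
s=dict(observe());print(s["ft_force"],s["q"])
go([.3662,-.273,.1808],toolR(YAW,38),s); go([.4624,-.3127,.1006],toolR(YAW,38),s)
E
```

```text
time_s: 8.25
position: [0.3652, -0.2743, 0.1819]
tool_rot: [[-0.923, 0.385, -0.005], [0.385, 0.923, -0.001], [0.004, -0.002, -1.0]]
ft_force: [-0.2, -0.6, -1.3]
grip_width: 0.0161
gripper_force: 107.6
time_s: 8.55
position: [0.3659, -0.2718, 0.1806]
tool_rot: [[-0.924, 0.381, -0.002], [0.381, 0.924, 0.0], [0.002, -0.0, -1.0]]
ft_force: [-1.1, 0.3, -1.9]
grip_width: 0.0161
gripper_force: 107.7
[-1.1382  0.3308 -1.9295] [ -51.5048   15.2881   93.4197   -0.0771   71.3727 -119.0726]
shift [-0.0015 -0.0019 -0.0004] turn [-0.0001 -0.0006 -0.    ]
shift [-0.2099 -0.0019  0.1597] turn [-0.0001 -0.0006 -0.    ]
```

```bash
python3 -m handwheel '[[[-0.0215,-0.002,0.0158],[0,-0.0006,0]],[[-0.042,-0.002,0.0318],[0,-0.0006,0]],[[-0.063,-0.002,0.0478],[0,-0.0006,0]],[[-0.084,-0.002,0.0638],[0,-0.0006,0]],[[-0.105,-0.002,0.0798],[0,-0.0006,0]],[[-0.126,-0.002,0.096],[0,-0.0006,0]],[[-0.147,-0.002,0.112],[0,-0.0006,0]],[[-0.168,-0.002,0.128],[0,-0.0006,0]],[[-0.189,-0.002,0.144],[0,-0.0006,0]],[[-0.205,-0.002,0.156],[0,-0.0006,0]]]'
python3 -m handwheel '[[[0,0,0],[0,0,0]],[[0,0,0],[0,0,0]]]'
python3 - <<'E'
from h import *
s=dict(observe());print(s["ft_force"],s["position"],s["gripper_force"])
go([.4624,-.3127,.0996],toolR(YAW,38),s)
E
```

```text
time_s: 9.55
position: [0.4612, -0.3134, 0.1019]
tool_rot: [[-0.924, 0.382, -0.0], [0.382, 0.924, -0.001], [-0.0, -0.001, -1.0]]
ft_force: [0.5, -0.2, -1.1]
grip_width: 0.0165
gripper_force: 107.7
time_s: 9.75
position: [0.4603, -0.313, 0.1027]
tool_rot: [[-0.924, 0.382, -0.0], [0.382, 0.924, -0.001], [0.0, -0.001, -1.0]]
ft_force: [-1.2, -1.2, -0.7]
grip_width: 0.0159
gripper_force: 107.7
[-1.2452 -1.1516 -0.6694] [ 0.4603 -0.313   0.1027] 107.73301362991333
shift [-0.0036  0.0021  0.0062] turn [-0.0004 -0.     -0.0002]
```

```bash
cat >> h.py <<'E'
RT=Ro.from_euler("y",-10,degrees=True).as_matrix()@np.diag([-1,1,-1.])
E
python3 -m handwheel '[[[0,0,0],[0,0,0]],[[0,0,0],[0,0,0]],[[0,0,0],[0,0,0]],[[0,0,0],[0,0,0]],[[0,0,0],[0,0,0]]]' 1 120
python3 - <<'E'
from h import *
s=dict(observe());R=toolR(YAW,38);g=np.array([.4607,-.312,.116]);p=g+R[:,2]*.0187;print(p,R)
go(p,R,s)
E
```

```text
time_s: 10.25
position: [0.4604, -0.3131, 0.1029]
tool_rot: [[-0.924, 0.382, 0.0], [0.382, 0.924, -0.002], [-0.001, -0.001, -1.0]]
ft_force: [0.1, -0.1, 0.3]
grip_width: 0.085
gripper_force: 0.0
[ 0.4526 -0.3087  0.0995] [[-0.8163  0.3811 -0.434 ]
 [ 0.3365  0.9245  0.1789]
 [ 0.4695  0.     -0.8829]]
shift [0.0178 0.0022 0.0068] turn [-0.0004  0.1558 -0.0004]
```

```bash
python3 -m handwheel '[[[0.0045,0,0.0017],[0,0.039,0]],[[0.009,0.001,0.0035],[0,0.078,0]],[[0.0135,0.002,0.005],[0,0.117,0]],[[0.018,0.002,0.007],[0,0.156,0]],[[0.018,0.002,0.007],[0,0.156,0]],[[0.018,0.002,0.007],[0,0.156,0]]]'
python3 -m handwheel '[[[0,0,0],[0,0,0]],[[0,0,0],[0,0,0]],[[0,0,0],[0,0,0]],[[0,0,0],[0,0,0]],[[0,0,0],[0,0,0]],[[0,0,0],[0,0,0]],[[0,0,0],[0,0,0]],[[0,0,0],[0,0,0]]]' 0 120
python3 - <<'E'
from h import *
s=dict(observe());print(s["ft_force"],s["position"])
x=lifter_R(YAW,38)[:,0];go(s["position"]-.13*x,toolR(YAW,38),s)
E
```

```text
time_s: 10.85
position: [0.4526, -0.3087, 0.0987]
tool_rot: [[-0.816, 0.382, -0.434], [0.338, 0.924, 0.178], [0.469, -0.001, -0.883]]
ft_force: [0.3, -1.0, 0.1]
grip_width: 0.0853
gripper_force: 0.0
time_s: 11.65
position: [0.4524, -0.3088, 0.0995]
tool_rot: [[-0.815, 0.382, -0.435], [0.338, 0.924, 0.178], [0.47, -0.002, -0.882]]
ft_force: [-1.5, 1.3, 5.7]
grip_width: 0.0161
gripper_force: 117.1
[-1.4615  1.3462  5.7237] [ 0.4524 -0.3088  0.0995]
shift [ 0.2561 -0.0005 -0.0449] turn [-0.0003 -0.0003 -0.0005]
```

```bash
python3 -m handwheel '[[[0.026,0,-0.0045],[0,0,0]],[[0.051,0,-0.009],[0,0,0]],[[0.077,0,-0.0135],[0,0,0]],[[0.102,0,-0.018],[0,0,0]],[[0.128,0,-0.0225],[0,0,0]],[[0.154,0,-0.027],[0,0,0]],[[0.179,0,-0.0315],[0,0,0]],[[0.205,0,-0.036],[0,0,0]],[[0.231,0,-0.0405],[0,0,0]],[[0.256,0,-0.045],[0,0,0]]]'
python3 - <<'E'
from kin import *
P,_=fit();s=dict(observe());print(s["ft_force"],s["position"])
l=[.422,-.0435,.2];R1=toolR(0,0);p1=tcp_of(l,0,0);go(p1,R1,s);print(p1)
p0=s["position"];R0=s["tool_rot"];sh=R0.T@(p1-p0); rv=Ro.from_matrix(R0.T@R1).as_rotvec(); q=s["q"]
for k in np.linspace(0,1,6)[1:]:
    q,e=ik(p0+R0@sh*k,R0@Ro.from_rotvec(rv*k).as_matrix(),P,q); print(np.round(q),round(e,4))
E
```

```text
time_s: 12.65
position: [0.3569, -0.2691, 0.1799]
tool_rot: [[-0.815, 0.382, -0.436], [0.337, 0.924, 0.179], [0.471, -0.001, -0.882]]
ft_force: [0.2, 0.2, -0.8]
grip_width: 0.0159
gripper_force: 117.2
[ 0.2272  0.1794 -0.8071] [ 0.3569 -0.2691  0.1799]
shift [0.0424 0.4691 0.0182] turn [ 0.0196 -0.2089 -0.1255]
[ 0.4252 -0.0435  0.1816]
[ -42.   23.   85.   -7.   92. -114.] 0.0
[ -39.   18.   90.   -4.   84. -114.] 0.0
[ -34.   14.   95.   -1.   76. -115.] 0.0
[ -30.   11.  100.    2.   68. -116.] 0.0
[ -24.    8.  104.    5.   59. -117.] 0.0
```

```bash
python3 -m handwheel '[[[0.004,0.047,0.002],[0.002,-0.021,-0.013]],[[0.008,0.094,0.004],[0.004,-0.042,-0.025]],[[0.013,0.141,0.005],[0.006,-0.063,-0.038]],[[0.017,0.188,0.007],[0.008,-0.084,-0.05]],[[0.021,0.235,0.009],[0.01,-0.104,-0.063]],[[0.025,0.281,0.011],[0.012,-0.125,-0.075]],[[0.03,0.328,0.013],[0.014,-0.146,-0.088]],[[0.034,0.375,0.015],[0.016,-0.167,-0.1]],[[0.038,0.422,0.016],[0.018,-0.188,-0.113]],[[0.042,0.469,0.018],[0.02,-0.209,-0.1255]]]'
python3 -m handwheel '[[[0,0,0],[0,0,0]],[[0,0,0],[0,0,0]],[[0,0,0],[0,0,0]]]'
cat >> h.py <<'E'
def blade(zlo,zhi,xlo,xhi,yc,pr=True):
    for n in("side","top"):
        im,d=get_image(n);C=cloud(n,d)
        m=(C[...,2]>zlo)&(C[...,2]<zhi)&(C[...,0]>xlo)&(C[...,0]<xhi)&(np.abs(C[...,1]-yc)<.05)&(im.min(2)>110)&(np.ptp(im,axis=2)<30)
        m=cv2.erode(m.astype(np.uint8),np.ones((3,3)))>0;q=C[m]
        if len(q)<30: print(n,"few",len(q)); continue
        A=np.c_[q[:,:2],np.ones(len(q))];f=np.linalg.lstsq(A,q[:,2],rcond=None)[0]
        e=np.linalg.eigh(np.cov(q[:,:2].T))[1][:,1]
        print(n,len(q),q.mean(0),q.min(0),q.max(0),"slopes deg",np.degrees(f[:2]),"yaw",np.degrees(np.arctan(e[1]/e[0])))
E
python3 - <<'E'
from h import *
s=dict(observe());print(s["ft_force"],s["position"],s["q"])
blade(.16,.23,.475,.58,-.0435)
E
```

```text
time_s: 13.65
position: [0.4259, -0.0431, 0.1813]
tool_rot: [[-0.984, -0.002, 0.177], [-0.002, 1.0, -0.002], [-0.177, -0.002, -0.984]]
ft_force: [-0.1, -1.0, -1.1]
grip_width: 0.016
gripper_force: 117.2
time_s: 13.95
position: [0.4264, -0.0448, 0.1811]
tool_rot: [[-0.985, 0.001, 0.173], [0.0, 1.0, -0.002], [-0.173, -0.002, -0.985]]
ft_force: [0.2, -1.0, -0.9]
grip_width: 0.0159
gripper_force: 117.3
[ 0.1661 -1.0396 -0.8613] [ 0.4264 -0.0448  0.1811] [ -24.4183    8.4619  103.4908    4.6816   58.9737 -116.4829]
side 383 [ 0.5142 -0.0455  0.2017] [ 0.4781 -0.073   0.1946] [ 0.5569 -0.0211  0.2092] slopes deg [-0.6529 -0.6498] yaw 1.3415756187947847
top 321 [ 0.5154 -0.0444  0.2011] [ 0.4807 -0.0679  0.1944] [ 0.5578 -0.0216  0.2089] slopes deg [0.3821 1.0893] yaw 2.250879652683797
```

Run:
```python
from h import *
s=dict(observe());go([.4264,-.044,.033],toolR(0,0),s)
```

```text
shift [0.0515 0.0022 0.2913] turn [-0.0006 -0.     -0.0002]
```

```bash
python3 -m handwheel '[[[0.01,0.002,0.04],[0,0,0]],[[0.02,0.002,0.09],[0,0,0]],[[0.03,0.002,0.15],[0,0,0]],[[0.04,0.002,0.2],[0,0,0]],[[0.046,0.002,0.25],[0,0,0]],[[0.05,0.002,0.28],[0,0,0]],[[0.0515,0.002,0.291],[0,0,0]],[[0.0515,0.002,0.291],[0,0,0]],[[0.0515,0.002,0.291],[0,0,0]]]'
python3 - <<'E'
from h import *
s=dict(observe());print(s["ft_force"],s["position"],s["q"])
blade(.035,.07,.475,.575,-.0435)
go([.5514,-.044,.033],toolR(0,0),s)
E
```

```text
time_s: 14.95
position: [0.4268, -0.0436, 0.0337]
tool_rot: [[-0.985, 0.0, 0.175], [-0.0, 1.0, -0.002], [-0.175, -0.002, -0.985]]
ft_force: [0.4, -0.9, -1.0]
grip_width: 0.0161
gripper_force: 117.3
[ 0.4084 -0.914  -0.9666] [ 0.4268 -0.0436  0.0337] [ -24.2595   23.8514  115.813     7.747    31.3231 -120.5679]
side 349 [ 0.5136 -0.0459  0.0547] [ 0.4786 -0.0707  0.0465] [ 0.5565 -0.0187  0.0631] slopes deg [-0.2665 -0.9333] yaw -3.906962830685312
top 246 [ 0.5171 -0.0436  0.0539] [ 0.4798 -0.065   0.0463] [ 0.558  -0.0208  0.0623] slopes deg [-0.3531 -0.5185] yaw 3.9093686794228453
shift [-0.2452 -0.0007  0.045 ] turn [-0.0006  0.0004  0.0001]
```

```bash
python3 -m handwheel '[[[-0.0245,0,0.0045],[0,0,0]],[[-0.049,0,0.009],[0,0,0]],[[-0.0735,0,0.0135],[0,0,0]],[[-0.098,0,0.018],[0,0,0]],[[-0.1225,0,0.0225],[0,0,0]],[[-0.147,0,0.027],[0,0,0]],[[-0.1715,0,0.0315],[0,0,0]],[[-0.196,0,0.036],[0,0,0]],[[-0.2205,0,0.0405],[0,0,0]],[[-0.245,0,0.045],[0,0,0]]]'
python3 -m handwheel '[[[0,0,0],[0,0,0]],[[0,0,0],[0,0,0]]]'
python3 - <<'E'
from h import *
s=dict(observe());print(s["ft_force"],s["position"])
S,_=get_image("side");T,_=get_image("top")
c=lambda I,x,y,w,h:cv2.resize(I[y:y+h,x:x+w,::-1],(400,300),interpolation=cv2.INTER_CUBIC)
cv2.imwrite("pics/g4.png",np.hstack([c(S,265,170,107,80),c(T,277,165,107,80)]))
C=cloud("top",get_image("top")[1])
E
```

```text
time_s: 16.05
position: [0.5516, -0.0433, 0.0331]
tool_rot: [[-0.985, -0.0, 0.175], [-0.001, 1.0, -0.002], [-0.175, -0.002, -0.985]]
ft_force: [-0.2, -0.2, -0.4]
grip_width: 0.0159
gripper_force: 117.3
time_s: 16.25
position: [0.5505, -0.0432, 0.0326]
tool_rot: [[-0.985, -0.0, 0.174], [-0.001, 1.0, -0.001], [-0.174, -0.002, -0.985]]
ft_force: [-0.1, 0.3, -2.7]
grip_width: 0.0158
gripper_force: 117.3
[-0.1006  0.3033 -2.6806] [ 0.5505 -0.0432  0.0326]
```

View pics/g4.png

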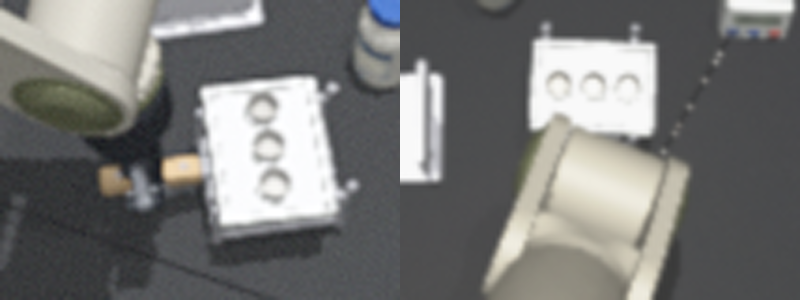

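The blade is under the undisturbed tile, with the handle end at (185,170) in the left crop, clear of the tile edge. Lifting straight up.

```bash
python3 -m handwheel '[[[-0.001,0,-0.006],[0,0,0]],[[-0.002,0,-0.012],[0,0,0]],[[-0.003,0,-0.018],[0,0,0]],[[-0.005,0,-0.028],[0,0,0]],[[-0.008,0,-0.045],[0,0,0]],[[-0.012,0,-0.067],[0,0,0]],[[-0.016,0,-0.09],[0,0,0]],[[-0.02,0,-0.113],[0,0,0]],[[-0.024,0,-0.135],[0,0,0]],[[-0.028,0,-0.158],[0,0,0]]]'
python3 -m handwheel '[[[0,0,0],[0,0,0]],[[0,0,0],[0,0,0]]]'
cat >> h.py <<'E'
def tile(zlo,zhi,xlo,xhi,ylo,yhi):
    for n in("side","top"):
        im,d=get_image(n);C=cloud(n,d)
        m=(C[...,2]>zlo)&(C[...,2]<zhi)&(C[...,0]>xlo)&(C[...,0]<xhi)&(C[...,1]>ylo)&(C[...,1]<yhi)&(im.min(2)>140)&(np.ptp(im,axis=2)<22)
        m=cv2.morphologyEx(m.astype(np.uint8),cv2.MORPH_OPEN,np.ones((3,3)))>0;q=C[m];A=np.c_[q[:,:2],np.ones(len(q))]
        f=np.linalg.lstsq(A,q[:,2],rcond=None)[0]; lo,hi=np.percentile(q,[1,99],axis=0); r=cv2.minAreaRect((q[:,:2]*1000).astype(np.float32))
        print(n,len(q),"ctr",(lo+hi)/2,"span",hi-lo,"med z",np.median(q[:,2]),"slopes deg",np.degrees(f[:2]),"rect",np.round(r[0],1),np.round(r[1],1),round(r[2],1))
E
python3 - <<'E'
from h import *
s=dict(observe());print(s["ft_force"],s["position"])
tile(.12,.18,.58,.72,-.13,.04)
for n in("side","top"):
    im=np.load(n+"1.npz")["im"];d=np.load(n+"1.npz")["d"];C=cloud(n,d)
    m=(C[...,2]>.075)&(C[...,2]<.105)&(C[...,0]>.55)&(C[...,0]<.68)&(C[...,1]>.1)&(C[...,1]<.24)
    q=C[m];mid=.168;a=q[q[:,1]<mid];b=q[q[:,1]>mid];print(n,[(len(k),np.percentile(k,[2,98],axis=0).ravel(),np.median(k,0)) for k in(a,b)])
E
```

```text
time_s: 17.4
position: [0.5509, -0.0431, 0.1138]
tool_rot: [[-0.985, -0.0, 0.174], [-0.0, 1.0, -0.002], [-0.174, -0.002, -0.985]]
ft_force: [0.2, 0.8, -2.3]
grip_width: 0.0162
gripper_force: 117.2
time_s: 17.6
position: [0.5508, -0.0431, 0.1127]
tool_rot: [[-0.985, -0.0, 0.174], [-0.001, 1.0, -0.002], [-0.174, -0.002, -0.985]]
ft_force: [-0.7, -0.8, -2.7]
grip_width: 0.0162
gripper_force: 117.2
[-0.7407 -0.8078 -2.6926] [ 0.5508 -0.0431  0.1127]
side 1262 ctr [ 0.6386 -0.0448  0.1451] span [0.0932 0.1194 0.026 ] med z 0.142858997652618 slopes deg [-0.5773  0.0961] rect [637.1 -43.6] [124.9  99.3] 87.9
top 788 ctr [ 0.6418 -0.0422  0.145 ] span [0.0897 0.1162 0.0236] med z 0.14169447858988282 slopes deg [-1.9959  0.2457] rect [643.5 -41.9] [120.4  91.2] 86.2
side [(149, array([0.5636, 0.1161, 0.0752, 0.6592, 0.1281, 0.0943]), array([0.6098, 0.1211, 0.087 ])), (147, array([0.5609, 0.2078, 0.0757, 0.6571, 0.2201, 0.0942]), array([0.6111, 0.2131, 0.087 ]))]
top [(82, array([0.5631, 0.1203, 0.0797, 0.6597, 0.129 , 0.0944]), array([0.6116, 0.1244, 0.0886])), (73, array([0.5631, 0.2127, 0.0759, 0.66  , 0.2208, 0.0955]), array([0.6124, 0.2159, 0.0894]))]
```

The tile is lifted level. Carrying it to the stand with a gentle ramp.

```bash
python3 -m handwheel '[[[0.001,0.006,0],[0,0,0]],[[0.0025,0.018,-0.0004],[0,0,0]],[[0.005,0.036,-0.001],[0,0,0]],[[0.008,0.058,-0.0014],[0,0,0]],[[0.011,0.082,-0.002],[0,0,0]],[[0.015,0.108,-0.0026],[0,0,0]],[[0.018,0.134,-0.0033],[0,0,0]],[[0.022,0.16,-0.004],[0,0,0]],[[0.0255,0.186,-0.0045],[0,0,0]],[[0.029,0.212,-0.005],[0,0,0]]]'
python3 -m handwheel '[[[0.0036,0.026,-0.0006],[0,0,0]],[[0.007,0.052,-0.0013],[0,0,0]],[[0.0107,0.078,-0.0019],[0,0,0]],[[0.014,0.104,-0.0025],[0,0,0]],[[0.018,0.13,-0.003],[0,0,0]],[[0.021,0.154,-0.0037],[0,0,0]],[[0.024,0.176,-0.0043],[0,0,0]],[[0.0266,0.194,-0.0047],[0,0,0]],[[0.028,0.206,-0.005],[0,0,0]],[[0.029,0.212,-0.005],[0,0,0]]]'
python3 -m handwheel '[[[0,0,0],[0,0,0]],[[0,0,0],[0,0,0]],[[0,0,0],[0,0,0]]]'
python3 - <<'E'
from h import *
s=dict(observe());print(s["ft_force"],s["position"],s["q"])
tile(.12,.18,.55,.70,.08,.26)
S,_=get_image("side");T,_=get_image("top")
c=lambda I,x,y,w,h:cv2.resize(I[y:y+h,x:x+w,::-1],(400,300),interpolation=cv2.INTER_CUBIC)
cv2.imwrite("pics/g5.png",np.hstack([c(S,245,110,133,100),c(T,207,155,133,100)]))
E
```

```text
time_s: 18.7
position: [0.536, 0.064, 0.1123]
tool_rot: [[-0.985, -0.0, 0.174], [-0.001, 1.0, -0.001], [-0.174, -0.002, -0.985]]
ft_force: [0.2, -0.4, -2.9]
grip_width: 0.016
gripper_force: 117.2
time_s: 19.7
position: [0.5214, 0.1694, 0.1121]
tool_rot: [[-0.985, -0.001, 0.174], [-0.001, 1.0, -0.001], [-0.174, -0.002, -0.985]]
ft_force: [0.3, -0.2, -3.9]
grip_width: 0.0159
gripper_force: 117.2
time_s: 20.0
position: [0.5216, 0.1685, 0.1121]
tool_rot: [[-0.985, 0.0, 0.174], [0.0, 1.0, -0.002], [-0.174, -0.002, -0.985]]
ft_force: [-0.5, -1.2, -3.1]
grip_width: 0.0165
gripper_force: 117.2
[-0.4502 -1.1935 -3.0598] [0.5216 0.1685 0.1121] [  6.0742  24.9456  92.1401  -1.4395  52.9652 -83.1427]
side 1046 ctr [0.6101 0.1668 0.1459] span [0.0928 0.1216 0.0258] med z 0.14221876507693854 slopes deg [-0.9017  0.1346] rect [609.2 167.5] [126.7  97.7] 87.9
top 886 ctr [0.6134 0.1693 0.1444] span [0.0908 0.1189 0.0223] med z 0.14177713095104405 slopes deg [-1.2023 -0.039 ] rect [613.5 169.4] [120.5  92.7] 87.9
```

View pics/g5.png

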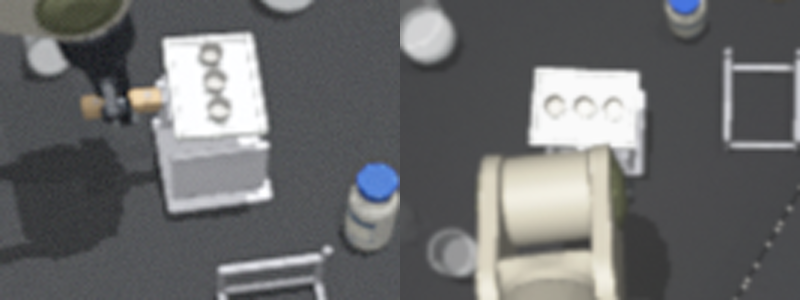

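The tile hangs level over the stand; both cameras agree on its centre within about 2 mm. Lowering.

```bash
python3 -m handwheel '[[[0.0026,0,0.015],[0,0,0]],[[0.0053,0,0.03],[0,0,0]],[[0.008,0,0.045],[0,0,0]],[[0.0103,0,0.058],[0,0,0]],[[0.0119,0,0.067],[0,0,0]],[[0.0129,0,0.073],[0,0,0]],[[0.014,0,0.079],[0,0,0]],[[0.0147,0,0.083],[0,0,0]],[[0.0154,0,0.087],[0,0,0]],[[0.0163,0,0.092],[0,0,0]]]'
python3 -m handwheel '[[[0.0007,0,0.004],[0,0,0]],[[0.0014,0,0.008],[0,0,0]],[[0.002,0,0.0115],[0,0,0]],[[0.0024,0,0.0136],[0,0,0]],[[0.0024,0,0.0136],[0,0,0]],[[0.0024,0,0.0136],[0,0,0]]]'
python3 - <<'E'
from h import *
s=dict(observe());print(s["ft_force"],s["position"])
tile(.08,.13,.55,.70,.08,.26)
go(s["position"]-[.14,0,0],toolR(0,0),s)
E
```

```text
time_s: 21.2
position: [0.5217, 0.1688, 0.0656]
tool_rot: [[-0.985, -0.0, 0.175], [-0.0, 1.0, -0.001], [-0.175, -0.001, -0.985]]
ft_force: [0.9, -0.1, -1.7]
grip_width: 0.0165
gripper_force: 117.3
time_s: 21.8
position: [0.5215, 0.1687, 0.0585]
tool_rot: [[-0.985, -0.0, 0.174], [-0.0, 1.0, -0.002], [-0.174, -0.002, -0.985]]
ft_force: [-0.3, -0.2, -1.6]
grip_width: 0.0161
gripper_force: 117.3
[-0.2767 -0.233  -1.5766] [0.5215 0.1687 0.0585]
side 991 ctr [0.6112 0.1676 0.1006] span [0.0914 0.1215 0.0255] med z 0.09865644867746304 slopes deg [0.52   0.1484] rect [610.3 167.5] [ 98.9 128.3] 1.4
top 840 ctr [0.6129 0.169  0.1008] span [0.0911 0.1188 0.0232] med z 0.09808203919054093 slopes deg [ 0.7986 -0.13  ] rect [611.7 170. ] [121.9  95.3] 89.6
shift [ 0.2757  0.     -0.0488] turn [-0.0005  0.0002  0.0001]
```

```bash
python3 -m handwheel '[[[0.015,0,-0.0027],[0,0,0]],[[0.04,0,-0.007],[0,0,0]],[[0.07,0,-0.0124],[0,0,0]],[[0.1,0,-0.0177],[0,0,0]],[[0.13,0,-0.023],[0,0,0]],[[0.16,0,-0.0283],[0,0,0]],[[0.19,0,-0.0336],[0,0,0]],[[0.22,0,-0.039],[0,0,0]],[[0.25,0,-0.0442],[0,0,0]],[[0.276,0,-0.0488],[0,0,0]]]'
python3 -m handwheel '[[[0,0,0],[0,0,0]],[[0,0,0],[0,0,0]],[[0,0,0],[0,0,0]]]'
python3 - <<'E'
from kin import *
P,_=fit();s=dict(observe());print(s["ft_force"],s["position"],s["q"])
tile(.08,.13,.55,.70,.08,.26)
blade(.06,.1,.435,.54,.169)
# way: raise then to 'out' pose
ax=lifter_R(YAW,38)[:,0];home=np.array([.4524,-.3088,.0995]);out=home-.14*ax
p1=np.array([.385,-.04,.20]);print("A");go(p1,toolR(0,0),s)
s1=dict(position=p1,tool_rot=toolR(0,0));print("B",out);go(out,toolR(YAW,38),s1)
q=s["q"]
for a,A,b,B in((s["position"],toolR(0,0),p1,toolR(0,0)),(p1,toolR(0,0),out,toolR(YAW,38))):
  rv=Ro.from_matrix(A.T@B).as_rotvec()
  for k in(.25,.5,.75,1):
    q,e=ik(a+(b-a)*k,A@Ro.from_rotvec(rv*k).as_matrix(),P,q); print(np.round(q),round(e,4))
E
```

```text
time_s: 22.9
position: [0.38, 0.1687, 0.0586]
tool_rot: [[-0.985, -0.0, 0.174], [-0.001, 1.0, -0.001], [-0.174, -0.002, -0.985]]
ft_force: [0.5, 0.5, -1.3]
grip_width: 0.0162
gripper_force: 117.3
time_s: 23.2
position: [0.3821, 0.1688, 0.0587]
tool_rot: [[-0.985, -0.0, 0.175], [-0.0, 1.0, -0.001], [-0.175, -0.001, -0.985]]
ft_force: [-0.3, -0.1, -0.9]
grip_width: 0.0164
gripper_force: 117.4
[-0.33   -0.1378 -0.8651] [0.3821 0.1688 0.0587] [  8.4897  20.1734 115.2103  -2.7405  34.6817 -79.4017]
side 978 ctr [0.6106 0.1672 0.1012] span [0.0917 0.1197 0.0247] med z 0.09882120567638752 slopes deg [0.6433 0.3863] rect [610.3 168.3] [ 99.2 126.8] 0.7
top 850 ctr [0.6129 0.1692 0.1006] span [0.0912 0.119  0.0233] med z 0.0982156844993104 slopes deg [ 0.6692 -0.0742] rect [611.8 169.6] [120.6  94.1] 89.4
side 269 [0.4717 0.1666 0.0793] [0.4384 0.1403 0.0708] [0.512  0.1953 0.0899] slopes deg [ 0.8017 -2.3755] yaw -0.5469833161287806
top 244 [0.472  0.1702 0.0786] [0.4407 0.1462 0.0677] [0.5133 0.194  0.0875] slopes deg [0.9569 0.784 ] yaw -3.2012375834008053
A
shift [-0.0551 -0.4179 -0.2767] turn [-0.0004  0.0005  0.0001]
B [ 0.3504 -0.2668  0.1857]
shift [ 0.0731 -0.4535  0.0162] turn [-0.0198  0.2084  0.1252]
[ -0.  14. 115.   0.  40. -90.] 0.0
[  -9.    9.  114.    2.   47. -100.] 0.0
[ -18.    5.  111.    4.   54. -110.] 0.0
[ -27.    3.  107.    5.   62. -119.] 0.0
[ -33.    7.  101.    2.   72. -118.] 0.0
[ -38.   13.   95.   -2.   81. -117.] 0.0
[ -42.   19.   88.   -7.   90. -115.] 0.0
[ -46.   26.   80.  -11.   99. -113.] 0.0
```

```bash
python3 -m handwheel '[[[-0.006,-0.042,-0.028],[0,0,0]],[[-0.011,-0.084,-0.055],[0,0,0]],[[-0.017,-0.125,-0.083],[0,0,0]],[[-0.022,-0.167,-0.111],[0,0,0]],[[-0.028,-0.209,-0.138],[0,0,0]],[[-0.033,-0.251,-0.166],[0,0,0]],[[-0.039,-0.293,-0.194],[0,0,0]],[[-0.044,-0.334,-0.221],[0,0,0]],[[-0.05,-0.376,-0.249],[0,0,0]],[[-0.055,-0.418,-0.277],[0,0,0]]]'
python3 -m handwheel '[[[0.007,-0.045,0.002],[-0.002,0.021,0.0125]],[[0.015,-0.091,0.003],[-0.004,0.042,0.025]],[[0.022,-0.136,0.005],[-0.006,0.063,0.0376]],[[0.029,-0.181,0.006],[-0.008,0.083,0.05]],[[0.037,-0.227,0.008],[-0.01,0.104,0.0626]],[[0.044,-0.272,0.01],[-0.012,0.125,0.075]],[[0.051,-0.317,0.011],[-0.014,0.146,0.0876]],[[0.058,-0.363,0.013],[-0.016,0.167,0.1]],[[0.066,-0.408,0.015],[-0.018,0.188,0.1127]],[[0.073,-0.4535,0.016],[-0.02,0.2085,0.125]]]'
python3 -m handwheel '[[[0,0,0],[0,0,0]],[[0,0,0],[0,0,0]],[[0,0,0],[0,0,0]]]'
python3 - <<'E'
from h import *
s=dict(observe());print(s["ft_force"],s["q"])
ax=lifter_R(YAW,38)[:,0];home=np.array([.4524,-.3088,.0995]);out=home-.14*ax
go(out,toolR(YAW,38),s);go(home-.005*ax,toolR(YAW,38),s)
S,_=get_image("side");T,_=get_image("top")
c=lambda I,x,y,w,h:cv2.resize(I[y:y+h,x:x+w,::-1],(400,300),interpolation=cv2.INTER_CUBIC)
cv2.imwrite("pics/g6.png",np.hstack([c(S,225,245,120,90),c(T,347,175,120,90)]))
E
```

```text
time_s: 24.4
position: [0.3842, -0.041, 0.2006]
tool_rot: [[-0.985, -0.0, 0.174], [-0.0, 1.0, -0.002], [-0.174, -0.002, -0.985]]
ft_force: [0.8, -0.1, -1.1]
grip_width: 0.0162
gripper_force: 117.5
time_s: 25.4
position: [0.3497, -0.2679, 0.1859]
tool_rot: [[-0.815, 0.382, -0.436], [0.338, 0.924, 0.179], [0.471, -0.001, -0.882]]
ft_force: [0.2, -0.0, -1.0]
grip_width: 0.016
gripper_force: 117.6
time_s: 25.7
position: [0.3498, -0.2662, 0.1863]
tool_rot: [[-0.817, 0.38, -0.433], [0.336, 0.925, 0.178], [0.468, -0.0, -0.884]]
ft_force: [0.2, -0.7, -1.5]
grip_width: 0.016
gripper_force: 117.6
[ 0.1905 -0.7423 -1.5156] [ -46.2348   26.2073   80.2611  -11.1122   99.2076 -113.1899]
shift [-0.0019 -0.0006  0.0003] turn [-0.0003  0.0004  0.0004]
shift [-0.2677 -0.0009  0.0475] turn [-0.0003  0.0004  0.0004]
```

View pics/g6.png

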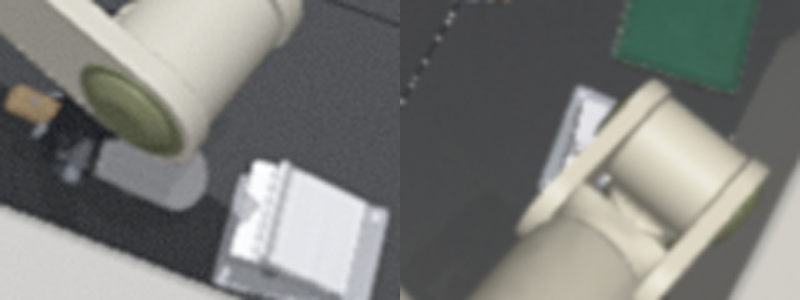

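The blade is lined up with the holder mouth, its tip at (205,185) in the left crop. Inserting along the slot.

```bash
python3 -m handwheel '[[[-0.027,-0.001,0.0047],[0,0,0]],[[-0.053,-0.001,0.0094],[0,0,0]],[[-0.08,-0.001,0.0142],[0,0,0]],[[-0.107,-0.001,0.019],[0,0,0]],[[-0.134,-0.001,0.0237],[0,0,0]],[[-0.16,-0.001,0.0284],[0,0,0]],[[-0.187,-0.001,0.0332],[0,0,0]],[[-0.214,-0.001,0.038],[0,0,0]],[[-0.241,-0.001,0.0427],[0,0,0]],[[-0.268,-0.001,0.0475],[0,0,0]]]'
python3 -m handwheel '[[[-0.004,0,0.0007],[0,0,0]],[[-0.004,0,0.0007],[0,0,0]],[[-0.004,0,0.0007],[0,0,0]]]'
python3 - <<'E'
from h import *
s=dict(observe());print(s["ft_force"])
go([.4524,-.3088,.0995],toolR(YAW,38),s)
E
```

```text
time_s: 26.8
position: [0.4496, -0.3085, 0.1017]
tool_rot: [[-0.817, 0.381, -0.434], [0.337, 0.925, 0.178], [0.469, -0.001, -0.883]]
ft_force: [0.8, 0.6, 2.2]
grip_width: 0.0159
gripper_force: 118.1
time_s: 27.1
position: [0.4503, -0.3088, 0.1012]
tool_rot: [[-0.817, 0.381, -0.433], [0.337, 0.925, 0.177], [0.468, -0.001, -0.884]]
ft_force: [2.5, 0.4, -0.4]
grip_width: 0.016
gripper_force: 118.3
[ 2.4965  0.4388 -0.4331]
shift [-0.0051  0.0016  0.0012] turn [-0.0003  0.0004  0.    ]
```

```bash
python3 -m handwheel '[[[-0.003,0,0.0006],[0,0,0]],[[-0.006,0,0.0011],[0,0,0]],[[-0.008,0,0.0015],[0,0,0]],[[-0.008,0,0.0015],[0,0,0]]]'
python3 -m handwheel '[[[0,0,0],[0,0,0]],[[0,0,0],[0,0,0]],[[0,0,0],[0,0,0]],[[0,0,0],[0,0,0]],[[0,0,0],[0,0,0]],[[0,0,0],[0,0,0]]]' 1
python3 -m handwheel '[[[0,0,-0.03],[0,0,0]],[[0,0,-0.07],[0,0,0]],[[0,0,-0.12],[0,0,0]],[[0,0,-0.18],[0,0,0]],[[0,0,-0.24],[0,0,0]],[[0,0,-0.3],[0,0,0]],[[0,0,-0.3],[0,0,0]],[[0,0,-0.3],[0,0,0]],[[0,0,-0.3],[0,0,0]]]'
python3 - <<'E'
from h import *
s=dict(observe());print(s["q"],s["ft_force"])
S,sd=get_image("side");T,td=get_image("top")
c=lambda I,x,y,w,h:cv2.resize(I[y:y+h,x:x+w,::-1],(400,300),interpolation=cv2.INTER_CUBIC)
cv2.imwrite("pics/g7.png",np.vstack([np.hstack([c(S,245,255,107,80),c(T,357,185,107,80)]),np.hstack([c(S,245,110,133,100),c(T,207,155,133,100)])]))
for n,im,d in(("side",S,sd),("top",T,td)):
    C=cloud(n,d);hsv=cv2.cvtColor(im,cv2.COLOR_RGB2HSV)
    m=(hsv[...,0]<25)&(hsv[...,1]>70)&(hsv[...,2]>90)&(C[...,0]>.38)&(C[...,0]<.55)&(C[...,1]<-.24)&(C[...,1]>-.4)&(C[...,2]>.06)&(C[...,2]<.2)
    q=C[m]
    if len(q)>15: a=np.linalg.svd(q-q.mean(0))[2][0]; print(n,len(q),q.mean(0),"axis",a*np.sign(a[0]),"z",q[:,2].min(),q[:,2].max())
tile(.08,.13,.55,.70,.08,.26)
E
```

```text
time_s: 27.5
position: [0.4522, -0.3096, 0.0995]
tool_rot: [[-0.815, 0.381, -0.436], [0.336, 0.925, 0.179], [0.471, -0.001, -0.882]]
ft_force: [-4.4, 0.8, 7.7]
grip_width: 0.0162
gripper_force: 118.7
time_s: 28.1
position: [0.4532, -0.31, 0.0985]
tool_rot: [[-0.817, 0.38, -0.434], [0.336, 0.925, 0.178], [0.469, -0.001, -0.883]]
ft_force: [0.1, 0.5, 0.4]
grip_width: 0.0855
gripper_force: 0.0
time_s: 29.0
position: [0.5177, -0.3363, 0.2298]
tool_rot: [[-0.816, 0.381, -0.436], [0.336, 0.925, 0.179], [0.471, 0.0, -0.882]]
ft_force: [0.2, 0.6, -0.2]
grip_width: 0.0852
gripper_force: 0.0
[ -40.4417   43.2077   40.62    -10.0028  122.6992 -111.502 ] [ 0.2376  0.5595 -0.2339]
side 189 [ 0.457  -0.3153  0.1265] axis [ 0.7394 -0.3252 -0.5896] z 0.09621110806639321 0.15060305713072708
side 976 ctr [0.6104 0.1671 0.1018] span [0.0919 0.1211 0.0265] med z 0.09888215074784823 slopes deg [0.3608 0.1953] rect [610.5 169. ] [ 98.2 129.4] 1.3
top 846 ctr [0.6127 0.1691 0.1005] span [0.091  0.1188 0.0217] med z 0.09819550517292508 slopes deg [0.8262 0.0111] rect [612.3 169.7] [121.2  94.6] 90.0
```

View pics/g7.png

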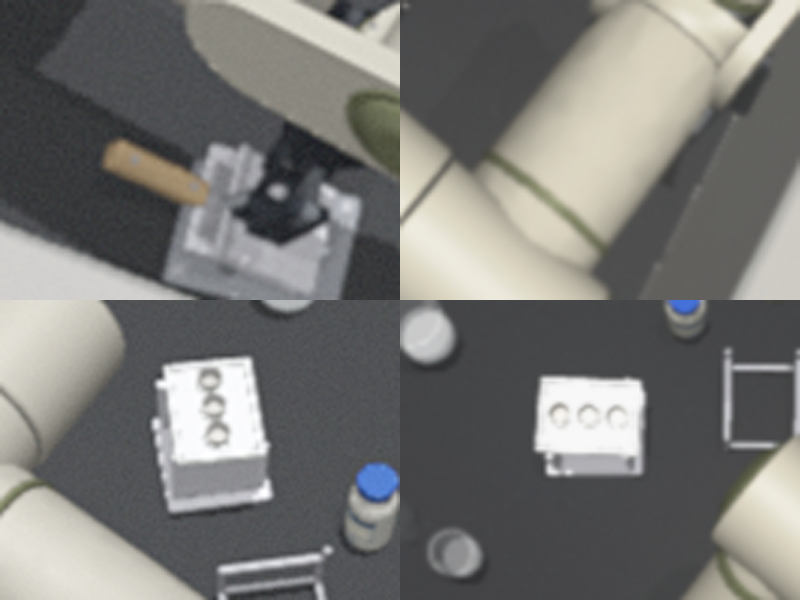

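The lifter sits in the holder as at the start, its handle at (155,172) in the upper-left crop. The tile lies square on the stand, the bottle and beaker are in place, and the gripper is clear.

```bash
python3 -c "
from rig import close_job
print(close_job())"
```

```text
the job is handed in; nothing more can be done
None
```

The job is handed in: the tile lies level and centred (within about 2 mm) on the cooling stand, the lifter is home in its holder and released, and the bottle and beaker stand where they were; I didn't re-measure the timer, though the arm stayed clear of it.

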